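# Set up the blood-smear staining line

### The arm

A 7-joint arm with a two-finger parallel gripper is mounted at the origin on a cart in front of the work surface, level with it; the furniture and walls round the work are solid. World frame = base frame: x ahead of the robot, y to its left, z up, the work surface at z = 0. Lengths are in mm, angles in rad, forces in N, time in s.
With the tool pointing down it reaches from about 400 to 875 mm from the base axis. Payload 19.3 kg.
Tool frame: the origin (TCP) lies at the very end of the fingers, on their centre line; the grasp point (between the pads) lies 19 mm behind it (grip_point_offset is the z of the grasp point in the tool frame, in mm); z points along the fingers, y is the line along which they close (so a half turn about z gives the same grasp; the last joint's range is limited). The gripper opens to 85 mm and grips with 20 to 120 N. Pads are 22 mm wide; open, the fingers measure 114 mm over their backs; the gripper's body (76 mm by 85 mm) begins 54 mm behind the grasp point. The pads swing forward as they close: fully open they stand 13 mm farther back than shut.
Start: joints at [-1.354, 0.521, -0.036, 1.599, 0.021, 1.021, -0.113], TCP at [176.822, 599.457, 231.291] pointing down, gripper open.
Joint ranges: [-2.91, 2.91], [-0.3, 2.13], [-1.5, 1.42], [0.17, 2.43], [-1.26, 4.41], [0.16, 1.93], [-2.52, 2.52]. Speed limits (rad/s): [1.89, 1.89, 2.39, 2.39, 3.01, 3.01, 3.01].

### API

Orientations are given as a 3x3 rotation matrix whose columns are the frame's x, y, z axes.
In Python, from workcell import movep, movel, goto_joints, open_gripper, clamp, wait, inverse_kinematics, read_state, camera, PlanningError, finish_job, grip_point_offset gives the robot as it stands. Calls block until the motion is done:
- movep(position, orientation): joint-space move of the TCP to a pose.
- movel(position, frame=None, max_speed=150, guard=None): straight line of the TCP; frame=None keeps the orientation; max_speed is the mean speed in mm/s. With guard (N) it stops when the force on the tool has changed by that much, and returns True; else False.
- goto_joints(angles): joint-space move.
- open_gripper() and clamp(): open the fingers fully, or close them until they stop; the grip force is fixed at half the most.
- wait(seconds).
- inverse_kinematics(position, orientation): joint angles nearest the present ones, or None.
- read_state(): the state.
- camera(name): name is "scene" or "top"; returns a dict with "image" (420x560x3 uint8, blue, green, red), "range_z" (420x560 float32, mm along the optical axis (not along the pixel's ray), 0 where there is no reading), "fx", "fy", "cx", "cy" (pixels), "cam_to_world" (4x4, takes a point from camera to world coordinates). Camera axes: x right, y up, looking along -z (the intrinsics and any distortion apply to the point x, -y, -z); pixel columns grow to the right and rows downward; lengths in mm; the calibration is good to about 2 mm. A picture is of the moment at which its call begins.
A pose or a line that the arm cannot do raises PlanningError and nothing moves.
- finish_job(): hands the job in; it is judged then, once.
The state is a dict: "time": time; "qpos": joint angles; "qvel": joint speeds; "joint_efforts": joint torques, N m; "eef_pos": TCP position; "tool_rot": TCP orientation; "ft_force": force on the tool from outside, world axes, zero at the start; "torque": the same for the moment, N m; "finger_gap": finger opening in mm; "gripper_force": force on a finger pad.
Only numpy, scipy, OpenCV 4.12 (cv2) and the standard library are available. Lean on these libraries where they do the work, as an engineer would, in place of code of your own. Each camera call takes 0.05 s, during which the arm holds its last target. There are 200 camera calls.

### The job

Set up the staining line from the jars and bottles standing mixed on the bench. Seat the three square jars in the square wells of the staining rack in working order: the clear fixative with the white lid in the end well away from the slide drying rack, the pink stain in the middle, the violet stain in the end well next to the drying rack; and seat the two dropper bottles in the round wells of the dropper stand, each in the well whose ring has the colour of its cap. The lids are loose, so keep jars and bottles upright and set them down instead of dropping them, and do not shift the yellow-lidded sample cup that stands among them.

Things in the scene. Friction and masses are not known exactly. Their poses are not given: they have to be found in the camera images.
- jar_clear_mid (a point): square staining jar with a flat square lid and a small centre knob, colourless contents, white lid; body 56 x 56 mm, 72 mm to the lid's top edge, 80 mm over all, 190 g or so; the lid is loose, so keep it upright; the point is on its axis 40 mm above its underside, x and y across its flat sides, z up; grip it across two opposite flat sides, 45 to 60 mm above its underside
- jar_pink_mid (a point): square staining jar with a flat square lid and a small centre knob, pink contents, black lid with a pink disc round its knob; body 56 x 56 mm, 72 mm to the lid's top edge, 80 mm over all, 190 g or so; the lid is loose, so keep it upright; the point is on its axis 40 mm above its underside, x and y across its flat sides, z up; grip it across two opposite flat sides, 45 to 60 mm above its underside
- jar_violet_mid (a point): square staining jar with a flat square lid and a small centre knob, blue-violet contents, black lid with a violet disc round its knob; body 56 x 56 mm, 72 mm to the lid's top edge, 80 mm over all, 190 g or so; the lid is loose, so keep it upright; the point is on its axis 40 mm above its underside, x and y across its flat sides, z up; grip it across two opposite flat sides, 45 to 60 mm above its underside
- drop_red_mid (a point): round dropper bottle, white body, red cap and teat; body 36 mm across up to 66 mm, 96 mm over all, 50 g or so; the point is on its axis 48 mm above its underside, z up; grip it round the body 40 to 55 mm above its underside
- drop_blue_mid (a point): round dropper bottle, white body, blue cap and teat; body 36 mm across up to 66 mm, 96 mm over all, 50 g or so; the point is on its axis 48 mm above its underside, z up; grip it round the body 40 to 55 mm above its underside
- stain_rack: dark teal staining rack, a fixed block 88 x 236 x 28 mm (x, y, z; 258 mm long over its two end ledges); origin at the centre of its underside on the worktop; three square wells 70 x 70 mm, square with the block, centred at y = -76, 0 and +76 mm in its own frame, floor 5 mm above the worktop, mouth 28 mm above it with a 2 mm chamfer
- dropper_stand: grey dropper stand, a fixed block 70 x 136 x 28 mm (x, y, z); origin at the centre of its underside on the worktop; two round wells 50 mm across: red-ringed at y = +33 mm, blue-ringed at y = -33 mm in its own frame, floor 5 mm and mouth 28 mm above the worktop with a 2 mm chamfer
- drying_rack: slide drying rack, a fixed aluminium tray 100 x 90 mm with white slotted rails and glass slides standing on edge, 39 mm high; origin at the centre of its underside; it stands beside one end of the staining rack, at that block's +y or its -y end, its centre 193 mm from the block's (a white timer, 63 x 68 x 36 mm, stands likewise beside the other end)
- cup_mid (a point): sample cup, white with a yellow screw lid, 64 mm across, 73 mm high, loose, a bystander to be left where it stands; the point is on its axis, half-way up, 36 mm above its underside

How it is judged:
By the outcome, as a careful person would: the job done as asked, in the order asked, and still so for the second after the job is handed in, with the robot touching nothing.
It also fails if it takes over 125 s, if anything falls off the work surface, if the arm or the gripper's body presses on something with over 40 N, if the wrist force passes 120 N, or if a joint passes its speed limit or range.

## Working session

There is one attempt and no reset: what is moved stays moved. The work goes in short steps, each a Python script; the robot and the scene stay as the last script left them, time stands still between calls to the robot, and variables do not carry over. Pictures are saved under pics/ and viewed, at most 14 in all, crops included, and the job is handed in when it is done.

```bash
mkdir -p pics
python3 - <<'E'
from workcell import *
import cv2,numpy as np
for n in("scene","top"):
    c=camera(n); cv2.imwrite(f"pics/{n}0.png",c["image"]); np.savez(f"{n}0.npz",**c)
    print(n,c["fx"],c["fy"],c["cx"],c["cy"],np.round(c["cam_to_world"],3).tolist(),[k for k in c])
s=read_state();print(s["time"],s["tool_rot"],grip_point_offset)
E
```

```text
scene 425.03641928843865 425.03641928843865 281.35799862473806 210.96743945632699 [[0.837, 0.417, -0.355, 209.109], [-0.548, 0.632, -0.549, -691.509], [-0.005, 0.653, 0.757, 761.277], [0.0, 0.0, 0.0, 1.0]] ['image', 'range_z', 'fx', 'fy', 'cx', 'cy', 'cam_to_world']
top 474.8093736055743 474.8093736055743 283.24948499097184 212.65891468934788 [[-0.009, 0.998, -0.056, 444.398], [-1.0, -0.01, -0.016, -184.172], [-0.016, 0.056, 0.998, 1279.01], [0.0, 0.0, 0.0, 1.0]] ['image', 'range_z', 'fx', 'fy', 'cx', 'cy', 'cam_to_world']
0.1 [[-9.59160941e-01  2.82860811e-01 -2.23399662e-04]
 [ 2.82860890e-01  9.59160401e-01 -1.02126184e-03]
 [-7.45988427e-05 -1.04274549e-03 -9.99999454e-01]] -18.700000000000003
```

View pics/top0.png

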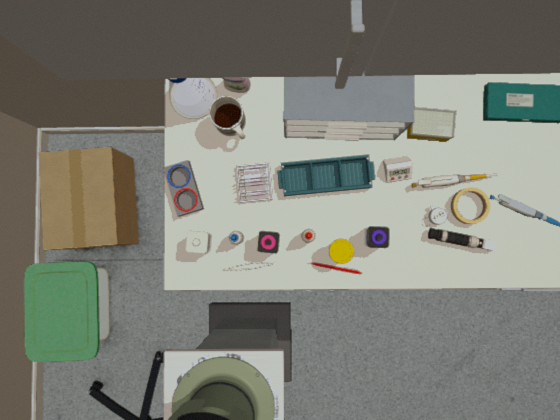

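View pics/scene0.png

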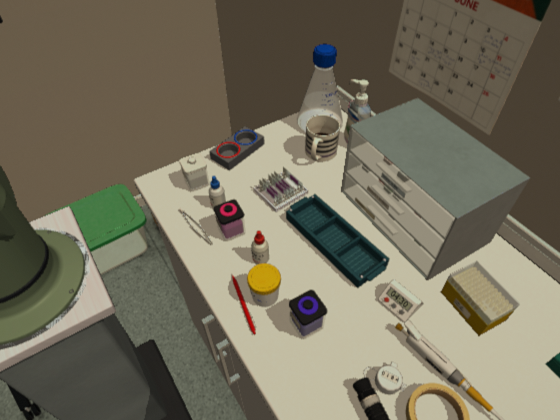

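```bash
cat > vis.py <<'E'
import numpy as np,cv2
def world(c):
    Z=c["range_z"].astype(float); v,u=np.indices(Z.shape)
    P=np.stack([(u-c["cx"])/c["fx"]*Z,-(v-c["cy"])/c["fy"]*Z,-Z,np.ones_like(Z)],-1)
    W=(P@c["cam_to_world"].T)[...,:3]; W[Z<=0]=np.nan; return W
E
python3 - <<'E'
from vis import *
c=np.load("top0.npz");W=world(c);im=c["image"]
print("table z",np.nanmedian(W[200:210,300:330,2]))
def rep(n,u,v,zlo,zhi,r=20):
    S=W[v-r:v+r,u-r:u+r]; m=(S[...,2]>zlo)&(S[...,2]<zhi)
    k,l,st,ce=cv2.connectedComponentsWithStats(m.astype(np.uint8))
    if k<2: print(n,"none",np.nanmax(S[...,2]));return
    i=1+np.argmax(st[1:,4]);p=S[l==i]
    R=cv2.minAreaRect(p[:,:2].astype(np.float32))
    print(n,len(p),"rect",np.round(R[0],1),np.round(R[1],1),round(R[2],1),"mean",p.mean(0).round(1))
for n,u,v,a,b,r in [("clear",197,242,62,90,18),("pink",268,242,62,90,16),("violet",377,237,62,90,16),("red",308,236,55,110,12),("blue",236,238,55,110,12),("cup",341,251,60,90,18),
 ("rack",326,175,18,34,54),("stand",184,188,18,34,32),("drying",254,183,10,60,24),("timer",398,169,25,50,20),("cab",348,110,40,400,75)]: rep(n,u,v,a,b,r)
# bridge across rack
big=cv2.resize(im[150:275,160:420],None,fx=3,fy=3,interpolation=cv2.INTER_CUBIC);cv2.imwrite("pics/crop.png",big)
print("cab top",np.nanmedian(W[90:115,290:400,2]))
E
```

```text
table z -1.1592231032400377
clear 455 rect [440.9  56. ] [54.9 54.4] 86.0 mean [440.9  55.5  71.2]
pink 446 rect [ 439.4 -125.7] [54.4 54.5] 84.3 mean [ 439.5 -126.2   71.6]
violet 466 rect [ 449.9 -406.2] [54.4 53.4] 89.6 mean [ 449.7 -405.1   71.4]
red 103 rect [ 454.6 -228.4] [27.2 29.2] 44.5 mean [ 454.5 -228.1   69. ]
blue 100 rect [451.7 -40. ] [27.6 27.5] 26.4 mean [451.7 -41.   69.9]
cup 504 rect [ 414.8 -310.5] [62.  62.3] 25.4 mean [ 414.8 -310.4   71.3]
rack 1087 rect [ 615.7 -278.8] [ 88.8 257.6] 5.0 mean [ 616.2 -279.4   25.7]
stand 851 rect [585.3 103.7] [137.2  70.9] 16.8 mean [584.4 103.3  27. ]
drying 405 rect [601.6 -83.3] [93.2 82.8] 4.2 mean [598.3 -85.   26. ]
timer 266 rect [ 634.3 -470.6] [32.1 68.8] 9.6 mean [ 634.3 -469.9   31.4]
cab 7994 rect [ 765.6 -345.9] [133.2 360.4] 3.3 mean [ 752.2 -328.4  179.2]
cab top 203.69015046930133
```

View pics/crop.png

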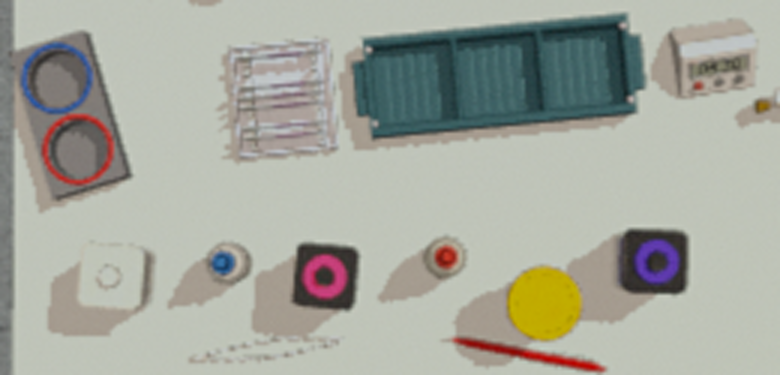

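```bash
cat > job.py <<'E'
from workcell import *
import numpy as np
from math import *
def frame(deg):
    c,s=cos(radians(deg)),sin(radians(deg))
    return np.array([[-s,c,0],[c,s,0],[0,0,-1.]])
H=165
def pick(xy,deg,z):
    movep([*xy,H],frame(deg)); movel([*xy,z],max_speed=120); clamp()
    s=read_state(); print("t %.1f gap %.1f force %.0f"%(s["time"],s["finger_gap"],s["gripper_force"]))
    movel([*xy,H],max_speed=120); s=read_state(); print("lifted gap %.1f force %.0f"%(s["finger_gap"],s["gripper_force"]))
def place(xy,deg,z):
    movel([*xy,H],frame(deg),max_speed=160); wait(.3)
    movel([*xy,z+5+8],max_speed=100); wait(.3)
    hit=movel([*xy,z+5-4],max_speed=20,guard=6); s=read_state()
    print("hit",hit,"pos",np.round(s["eef_pos"],1),"target z",z+5,"F",np.round(s["ft_force"],1))
    open_gripper(); movel([*xy,H],max_speed=150); print("t %.1f"%read_state()["time"])
def snap(name,n="scene"):
    import cv2; c=camera(n); cv2.imwrite(f"pics/{name}.png",c["image"]); np.savez(f"{name}.npz",**c)
E
python3 - <<'E'
from job import *
pick((440.9,55.8),-4.5,29)
place((622.1,-354.5),4.8,29)
snap("s1")
E
```

```text
t 4.0 gap 54.4 force 62
lifted gap 54.4 force 64
hit True pos [ 622.1 -354.5   34.6] target z 34 F [-2.3  1.2  9.2]
t 12.1
```

View pics/s1.png

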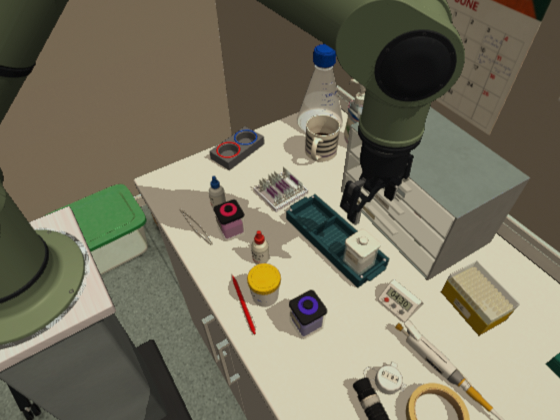

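The white-lidded jar sits upright in the timer-end well at about (362,250), with its lid on and its neighbours undisturbed. I'll do the other two jars next.

Run:
```python
from job import *
pick((439.4,-125.9),-5,29)
place((615.7,-278.8),4.8,29)
pick((449.9,-405.7),-1,29)
place((609.3,-203.1),4.8,29)
movep([454.5,-228.2,H+30],frame(0))
snap("s2")
```

```text
t 14.9 gap 54.6 force 62
lifted gap 53.9 force 63
hit True pos [ 615.7 -278.8   34.6] target z 34 F [-2.4  1.7 11.2]
t 21.7
t 24.2 gap 54.8 force 63
lifted gap 54.6 force 63
hit True pos [ 609.3 -203.1   34.7] target z 34 F [-2.2  0.6 11.6]
t 31.1
```

View pics/s2.png

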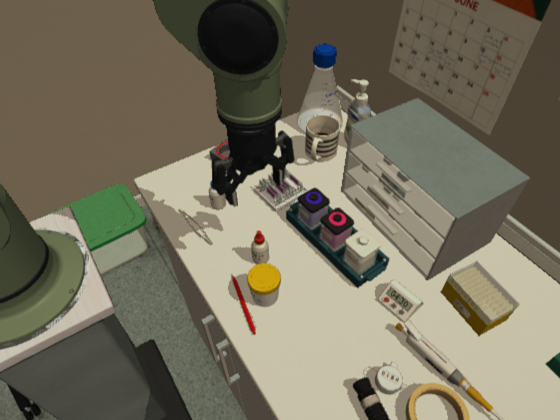

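All three jars stand upright in the order violet, pink, clear, at about (313,200), (337,225) and (362,250). The cup at (264,283) hasn't moved. The bottles are next.

Run:
```python
from job import *
pick((454.5,-228.2),0,30)
place((553.7,94.2),-45,30)
pick((451.7,-40.5),0,30)
place((616.9,113.2),-45,30)
movep([450,-150,300],frame(0))
snap("s3"); snap("t3","top")
from vis import *
a=world(np.load("top0.npz"));c=np.load("t3.npz");b=world(c)
for w in(a,b):
    S=w[233:269,323:359];p=S[(S[...,2]>60)&(S[...,2]<90)];print("cup",p.mean(0).round(1))
cv2.imwrite("pics/t3c.png",cv2.resize(c["image"][150:275,160:420],None,fx=3,fy=3,interpolation=cv2.INTER_CUBIC))
```

```text
t 33.9 gap 34.9 force 59
lifted gap 34.5 force 60
hit True pos [553.7  94.2  35.4] target z 35 F [-2.3  0.8 10.1]
t 41.4
t 44.0 gap 35.0 force 59
lifted gap 34.7 force 60
hit True pos [616.9 113.2  35.4] target z 35 F [-1.8  1.2  9.8]
t 50.8
cup [ 414.8 -310.4   71.3]
cup [ 414.7 -310.5   71.2]
```

View pics/s3.png

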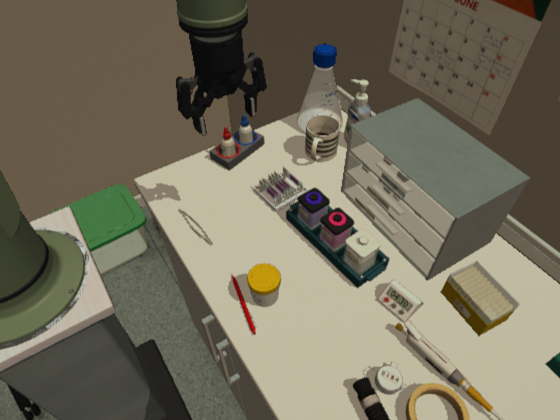

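View pics/t3c.png

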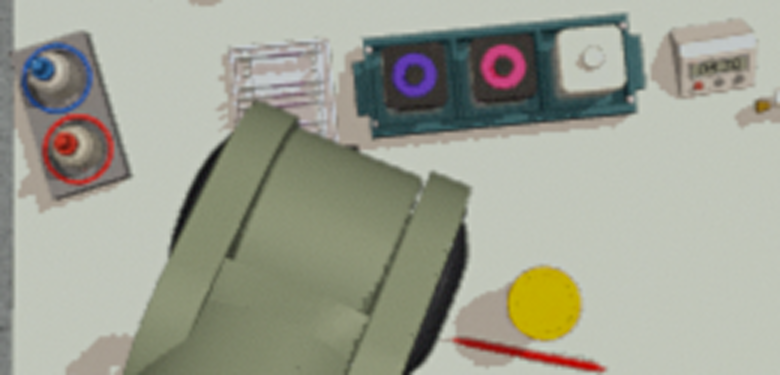

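Both views show the red bottle in the red-ringed well and the blue one in the blue-ringed well, both upright. The jars are seated in the right order with their lids on, and the cup hasn't moved.

```bash
python3 -c "
from workcell import *
print(finish_job())"
```

```text
the job is handed in; nothing more can be done
None
```

The job is handed in: the three jars and two dropper bottles are seated upright in their wells as asked, the sample cup is unmoved, and it took about 51 s of the 125 s allowed.

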